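# Key the bangle turntable home

## Robot

A 6-joint arm with a two-finger parallel gripper is mounted at the origin on a cart in front of the work surface, level with it; the furniture and walls round the work are solid. World frame = base frame: x ahead of the robot, y to its left, z up, the work surface at z = 0. Lengths are in m, angles in rad, forces in N, time in s.
With the tool pointing down it reaches from about 0.225 to 0.875 m from the base axis. Payload 3.4 kg.
Tool frame: the origin (TCP) lies at the very end of the fingers, on their centre line; the grasp point (between the pads) lies 19 mm behind it (grasp_offset is the distance from the TCP to the grasp point, in m); y points along the fingers, z is the direction in which the jaws open and shut, and the axes are right-handed (so a half turn about y gives the same grasp; the last joint's range is limited). The gripper opens to 85 mm and grips with 20 to 120 N. Pads are 22 mm wide; open, the fingers measure 114 mm over their backs; the gripper's body (76 mm by 85 mm) begins 54 mm behind the grasp point. The pads swing forward as they close: fully open they stand 13 mm farther back than shut.
Start: joints at [1.189, 0.276, 1.505, -0, 1.361, -0.121], TCP at [0.148, 0.556, 0.231] pointing down, gripper open.
Joint ranges: [-2.89, 2.89], [-0.75, 2.08], [0.22, 2.7], [-1.18, 4.32], [0.11, 2.71], [-2.7, 2.7]. Speed limits (rad/s): [2.57, 2.57, 3.14, 3.14, 3.14, 3.14].

## Interface

Orientations are given as a unit quaternion [w, x, y, z].
In Python, from rig import get_state, get_image, sign_off, grasp_offset gives the robot as it stands.
- The arm moves only by the shell command python3 -m jog 'ROWS' [FORCE]. ROWS is JSON, one flat list of numbers, 7 for each row, row after row: the closure in counts, from 0 (fully open) to 255 (shut), then the shift along the tool's x, y, z in cm, then the turn, a rotation vector about the tool's x, y, z in units of 8 degrees (1.0 is 8 degrees). In form: [jaw, tx, ty, tz, rx, ry, rz, jaw, tx, ty, tz, rx, ry, rz, ...]. A call has 1 to 12 rows; each row is the pose to reach, as a shift and turn from the pose commanded when the call began, along the tool's axes at that moment; what a row does not reach only later rows make up. A row lasts 1/8 s, in which the tool goes at most 62.5 mm and 10.7 degrees, less where a joint would pass 70% of its speed; a pose out of reach is approached as far as the arm can. A call with a gripper value outside its range is refused whole. The fingers move at their own pace and stop on an object; FORCE is the grip in N (left out, the last holds). Time passes only in rows, so rows that repeat a pose let the fingers close. It gives the time, the measured TCP pose, the force and the opening at its end, in the units of the state.
- get_state(): the state, without advancing time (a new reading comes with each control period).
- get_image(name): name is "side" or "top"; returns a dict with "color" (420x560x3 uint8, blue, green, red), "mtx" (3x3 intrinsics, pixels), "k1" (the pictures are not rectified: a ray, as slopes to the right and down, at radius r is drawn at 1 + k1 r^2 times it, then the intrinsics apply), "R" (3x3) and "t" (3): a world point X has camera coordinates R X + t. Camera axes: x right, y down, z forward; pixel columns grow to the right and rows downward; lengths in m; the calibration is good to about 2 mm. A picture is of the moment at which its call begins. There is no depth.
- sign_off(): hands the job in, once; it reports no verdict.
The state is a dict: "clock": time; "qpos": joint angles; "qd": joint speeds; "effort": joint torques, N m; "position": TCP position; "ee_rot": TCP orientation; "contact_force": force on the tool from outside, world axes, zero at the start; "moment": the same for the moment, N m; "width": finger opening in m.
Only numpy, scipy, OpenCV 4.12 (cv2) and the standard library are available. Lean on these libraries where they do the work, as an engineer would, in place of code of your own. Each camera call takes 0.05 s, during which the arm holds its last target.

## Task

Lock the revolving bangle display: push the round tray round with a fingertip until the notch in its rim is over the steel key on the stand, then press the tray down at its centre until it is fully home over the key, and let go. Do not lift the tray off its hub or tip it over, and leave the other goods on the table where they are.

Things in the scene. Friction and masses are not known exactly. Their poses are not given: they have to be found in the camera images.
- stand: Fixed round foot of the revolving bangle display, dark wood, 140 mm across and 12 mm high, standing on the table. Origin: centre of its underside, on the turning axis. Its +x axis points to the ear, which carries the steel key.
- key (a point): Centre of the top of the steel key: a radial upright bar, 8 mm wide with a round top, reaching from 67 to 100 mm from the turning axis on the stand's ear. This point is 75 mm from the axis and 24.5 mm above the table. The key's outer end shows beyond the tray's rim.
- hub (a joint): Depth (m) of the friction hub on which the tray rides: 0 = up, 0.012 = fully down. It slides down under about 5 to 8 N from above and stays where it is left.
- tray: Round wooden tray, 170 mm across, 10 mm thick, about 0.35 kg, resting loose on the hub; it turns easily round the hub's spindle (20 mm tall). Origin: centre of its underside, 26 mm above the table with the hub up, 14 mm with it down. Its +x axis points to its one notch. Three dowels stand on it, each with a bangle round its foot (fixed to the tray, 7 mm high).
- boss (a point): Centre of the top of the round, closed boss in the middle of the tray, 34 mm across and 18 mm high (its top 28 mm above the tray's underside): the place to press. While the notch is not over the key, the key stops the tray 1.5 mm down.
- notch (a point): Middle of the tray's rim notch, at the underside, 75 mm from the tray's centre. The notch is 14 mm wide and open outward, from 63 mm to the rim at 85 mm, through the whole thickness.
- dowel0 (a point): Top of an upright dowel on the tray, 12 mm thick, 40 mm tall above the tray's top (its top 50 mm above the tray's underside), 48 mm from the tray's centre, 60 degrees counter-clockwise (from above) from the notch. A fingertip against its side turns the tray.
- dowel1 (a point): Top of an upright dowel on the tray, 12 mm thick, 40 mm tall above the tray's top (its top 50 mm above the tray's underside), 48 mm from the tray's centre, 180 degrees counter-clockwise (from above) from the notch. A fingertip against its side turns the tray.
- dowel2 (a point): Top of an upright dowel on the tray, 12 mm thick, 40 mm tall above the tray's top (its top 50 mm above the tray's underside), 48 mm from the tray's centre, 300 degrees counter-clockwise (from above) from the notch. A fingertip against its side turns the tray.
- gift_box_0: Bystander: small gift box with a ribbon band, 70x70x36 mm, loose on the table; origin at the centre of its underside. To be left alone.
- till_pen: Bystander: ball pen, 23x129x13 mm, loose on the table; origin at the centre of its underside. To be left alone.
- tape_roll: Bystander: roll of tape lying flat, 104x102x25 mm, loose on the table; origin at the centre of its underside. To be left alone.
- bottle_opener: Bystander: wood-handled bottle opener, 43x140x12 mm, loose on the table; origin at the centre of its underside. To be left alone.
- coaster_stack_0: Bystander: wrapped round stack of coasters, 106x101x44 mm, loose on the table; origin at the centre of its underside. To be left alone.
- gift_box_1: Bystander: small gift box with a ribbon band, 65x65x36 mm, loose on the table; origin at the centre of its underside. To be left alone.
- bangle_8: Bystander: bangle lying on the table, 55x53x6 mm, loose on the table; origin at the centre of its underside. To be left alone.

How it is judged:
By the outcome, as a careful person would: the job done as asked, in the order asked, and still so for the second after the job is handed in, with the robot touching nothing.
It also fails if it takes over 61 s, if anything falls off the work surface, if the arm or the gripper's body presses on something with over 40 N, if the wrist force passes 120 N, or if a joint passes its speed limit or range.

## Working session

There is one attempt and no reset: what is moved stays moved. The work goes in short steps, Python scripts to look and compute and a shell command to move; the robot and the scene stay as the last step left them, time stands still between calls to the robot, and variables do not carry over. Pictures are saved under pics/ and viewed, and the job is handed in when it is done.

```bash
mkdir -p pics; ls
cat > h.py <<'E'
import numpy as np, cv2
from rig import get_state,get_image
def snap(n,f):
    im=get_image(n); cv2.imwrite('pics/'+f,im['color']); np.savez('pics/'+f+'.npz',**im); return im
def ray(im,u,v):
    K=np.array(im['mtx']);xd=(u-K[0,2])/K[0,0];yd=(v-K[1,2])/K[1,1];k=float(im['k1'])
    x,y=xd,yd
    for _ in range(30):
        s=1+k*(x*x+y*y);x,y=xd/s,yd/s
    R=np.array(im['R']);t=np.array(im['t']);return -R.T@t,R.T@np.array([x,y,1])
def onplane(im,u,v,z):
    c,d=ray(im,u,v);return c+d*(z-c[2])/d[2]
def proj(im,X):
    p=np.array(im['R'])@np.array(X)+np.array(im['t']);x,y=p[0]/p[2],p[1]/p[2];s=1+float(im['k1'])*(x*x+y*y);K=np.array(im['mtx'])
    return K[0,0]*x*s+K[0,2],K[1,1]*y*s+K[1,2]
E
python3 - <<'E'
from h import *
s=get_state();print(s)
for n in('side','top'):
    im=snap(n,n+'0.png');print(n,-np.array(im['R']).T@im['t'],im['k1'])
E
```

```text
pics
{'clock': 0.0, 'qpos': array([ 1.18901913e+00,  2.76590946e-01,  1.50613989e+00, -1.48064773e-05,
        1.36071246e+00, -1.20992770e-01]), 'qd': array([ 0.00157001, -0.00041011,  0.00311444, -0.00187362, -0.00179338,
        0.0006921 ]), 'effort': array([-8.01943988e-04, -4.16782379e+01, -2.45799047e+01, -1.31824663e-04,
        1.16068256e-02,  2.32624109e-05]), 'position': array([0.14806169, 0.55505379, 0.23043934]), 'ee_rot': array([-0.70046897,  0.70173898, -0.09209684,  0.09178125]), 'contact_force': array([-0.70369734,  0.1011465 , -0.31217298]), 'moment': array([-0.02068708,  0.02469632,  0.0208487 ]), 'width': 0.08550411836056124}
side [0.50555094 0.95784505 0.78142533] -0.12076703193299904
top [0.35842371 0.00792633 1.02665659] -0.05428692621075604
```

View pics/top0.png

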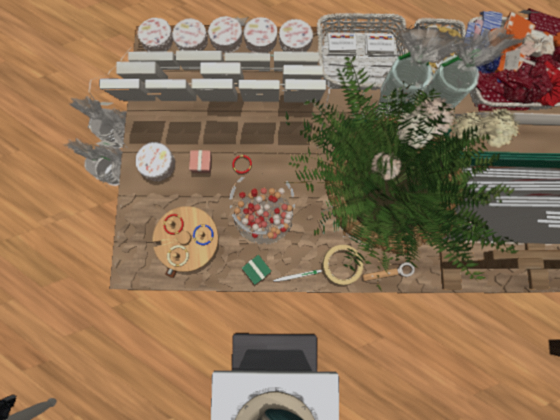

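View pics/side0.png

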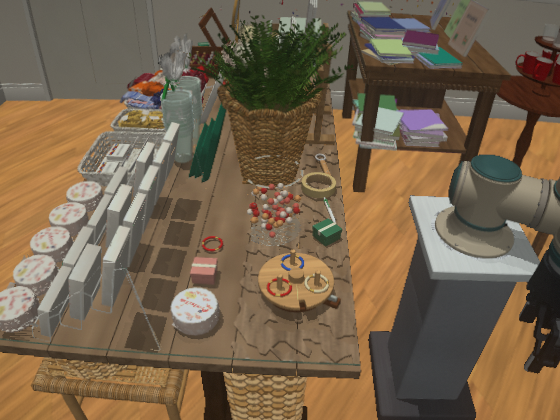

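The top view shows the tray at about (185,238), with red, blue and cream bangles and the key's ear near (170,272). I'll enlarge both views.

Run:
```python
import cv2,numpy as np
a=cv2.imread('pics/top0.png')[195:285,140:230];cv2.imwrite('pics/topz.png',cv2.resize(a,None,fx=6,fy=6,interpolation=cv2.INTER_CUBIC))
a=cv2.imread('pics/side0.png')[240:325,245:355];cv2.imwrite('pics/sidez.png',cv2.resize(a,None,fx=6,fy=6,interpolation=cv2.INTER_CUBIC))
```

```text
(no output)
```

View pics/topz.png

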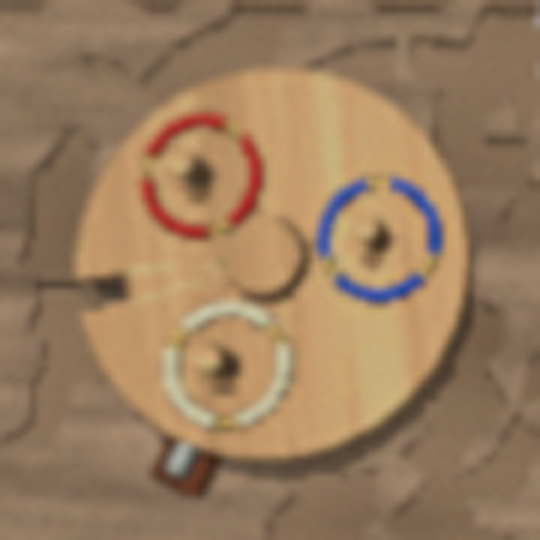

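View pics/sidez.png

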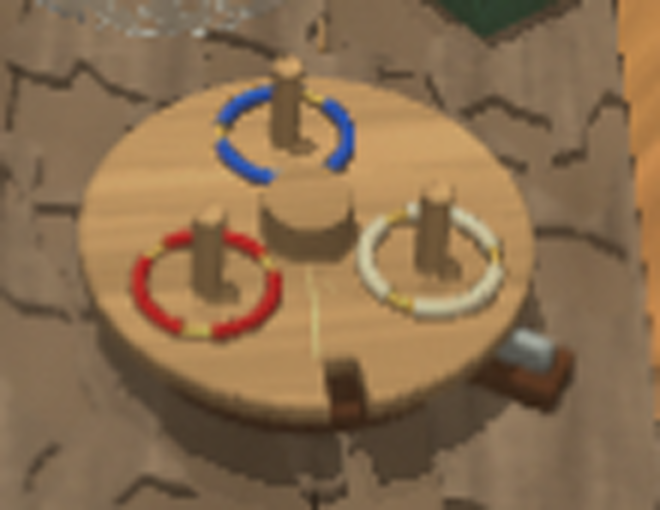

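The notch is at top-view pixel (158.5,243) and the key's outer end is at (170,271). The tray has to turn roughly 55° counter-clockwise. Next I'll measure it properly.

```bash
cat >> h.py <<'E'
from scipy.optimize import least_squares
def blob(im,name,box):
    hsv=cv2.cvtColor(im['color'],cv2.COLOR_BGR2HSV);H,S,V=[hsv[...,i].astype(int) for i in range(3)]
    m={'red':((H<8)|(H>172))&(S>150)&(V>90),'blue':(H>105)&(H<130)&(S>120),'white':(S<75)&(V>150)}[name]
    M=np.zeros_like(m);M[box[1]:box[3],box[0]:box[2]]=1
    ys,xs=np.nonzero(m&M.astype(bool));return xs,ys
def ringc(im,name,box,z):
    xs,ys=blob(im,name,box)
    P=np.array([onplane(im,x,y,z)[:2] for x,y in zip(xs,ys)])
    f=lambda c:np.hypot(*(P-c[:2]).T)-c[2]
    r=least_squares(f,[*P.mean(0),.025],loss='soft_l1',f_scale=.002);return r.x,len(P)
def poses(im,box,down=0):
    z=.0395-down;C={}
    for n in('red','blue','white'):
        C[n],k=ringc(im,n,box,z);print(n,C[n].round(4),k)
    c=sum(C[n][:2] for n in C)/3
    off={'white':60,'blue':180,'red':300}
    a=[np.exp(1j*(np.arctan2(*(C[n][:2]-c)[::-1])-np.radians(off[n]))) for n in C]
    print('r',[float(np.hypot(*(C[n][:2]-c)).round(4)) for n in C])
    print('centre',c.round(4),'notch deg',np.degrees(np.angle(sum(a))).round(2),np.degrees(np.angle(a)).round(1));return c,np.angle(sum(a))
E
python3 - <<'E'
from h import *
z=lambda p:(140+(p[0]-2.5)/6,195+(p[1]-2.5)/6)
im=np.load('pics/top0.png.npz')
c,a=poses(im,(150,205,222,275))
k=onplane(im,*z((184,458)),.0245)[:2];print('key',k,np.hypot(*(k-c)),np.degrees(np.arctan2(*(k-c)[::-1])))
n=onplane(im,*z((112,287)),.036)[:2];print('notch',n,np.degrees(np.arctan2(*(n-c)[::-1])))
zs=lambda p:(245+(p[0]-2.5)/6,240+(p[1]-2.5)/6)
im=np.load('pics/side0.png.npz')
c,a=poses(im,(255,245,340,315))
k=onplane(im,*zs((530,348)),.0245)[:2];print('key',k,np.hypot(*(k-c)),np.degrees(np.arctan2(*(k-c)[::-1])))
E
```

```text
red [0.5216 0.2705 0.0243] 87
blue [0.4946 0.1916 0.0242] 43
white [0.4411 0.2527 0.0259] 151
r [0.0482, 0.0475, 0.0469]
centre [0.4857 0.2383] notch deg 101.6 [102.  100.7 102.1]
key [0.40085231 0.27434344] 0.09222895986330336 156.98929723550833
notch [0.47288532 0.30698718] 100.60104243610796
red [0.5187 0.2716 0.0244] 103
blue [0.4919 0.1929 0.0242] 62
white [0.4368 0.2541 0.025 ] 97
r [0.0484, 0.0476, 0.0479]
centre [0.4825 0.2395] notch deg 101.75 [101.5 101.5 102.3]
key [0.39988044 0.28264846] 0.09317357829399496 152.41941588617203
```

```bash
cat >> h.py <<'E'
from scipy.spatial.transform import Rotation as Ro
def tool(s=None):
    s=s or get_state();q=s['ee_rot'];return np.array(s['position']),Ro.from_quat([q[1],q[2],q[3],q[0]])
def rel(p,target,R): # cm in tool axes
    return (R.inv().apply(np.array(target)-p)*100).round(2)
E
python3 - <<'E'
from h import *
p,R=tool();print(R.as_matrix().round(3))
c=np.array([.484,.239])
for th in (10,20,75):
    t=np.radians(th);print(th,[*(c+.048*np.array([np.cos(t),np.sin(t)])).round(4)],rel(p,[*(c+.048*np.array([np.cos(t),np.sin(t)])),.13],R))
E
```

```text
[[ 0.966 -0.001  0.258]
 [-0.258 -0.002  0.966]
 [-0.    -1.    -0.002]]
10 [np.float64(0.5313), np.float64(0.2473)] [ 44.96  10.08 -19.84]
20 [np.float64(0.5291), np.float64(0.2554)] [ 44.54  10.08 -19.12]
75 [np.float64(0.4964), np.float64(0.2854)] [ 40.61  10.07 -17.07]
```

```bash
python3 -m jog '[255,11,0,-5,0,1.5,0, 255,22,0,-10,0,3,0, 255,33,0,-15,0,4.5,0, 255,45,0,-20,0,6.9,0, 255,45,0,-20,0,6.9,0, 255,45,0,-20,0,6.9,0, 255,45,0,-20,0,6.9,0, 255,45,0,-20,0,6.9,0, 255,45,5,-20,0,6.9,0, 255,45,10,-20,0,6.9,0, 255,45,10,-20,0,6.9,0, 255,45,10,-20,0,6.9,0]' 20
python3 - <<'E'
from h import *
s=get_state();p,R=tool(s);print(p,s['contact_force'],s['width'],s['qpos'].round(2));print(R.as_matrix().round(3))
im=snap('top','top1.png');snap('side','side1.png')
for n in('top','side'):
  a=cv2.imread(f'pics/{n}1.png');a=a[150:300,120:260] if n=='top' else a[190:330,225:375]
  cv2.imwrite(f'pics/{n}1z.png',cv2.resize(a,None,fx=4,fy=4,interpolation=cv2.INTER_CUBIC))
for th in(8,14):
  t=np.radians(th);print(rel(p,[.484+.048*np.cos(t),.239+.048*np.sin(t),.060],R))
E
```

```text
clock: 1.6
position: [0.5325, 0.2468, 0.1327]
ee_rot: [0.579, -0.578, 0.406, -0.407]
contact_force: [0.5, 0.0, 0.6]
width: -0.0002
[0.53249837 0.24680631 0.13271378] [0.53629192 0.04296002 0.62530667] -0.00016808571894818004 [ 0.32  0.36  1.63  0.    1.14 -0.03]
[[ 0.34   0.002  0.94 ]
 [-0.94   0.001  0.34 ]
 [ 0.    -1.     0.002]]
[ 0.07  7.27 -0.15]
[-0.42  7.27 -0.07]
```

View pics/top1z.png

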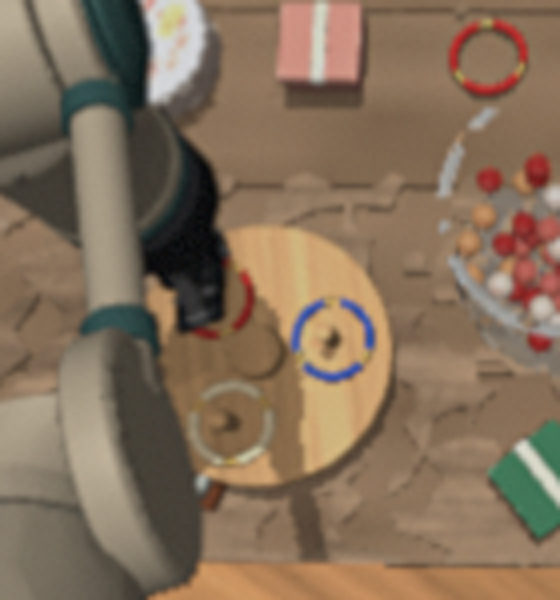

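View pics/side1z.png

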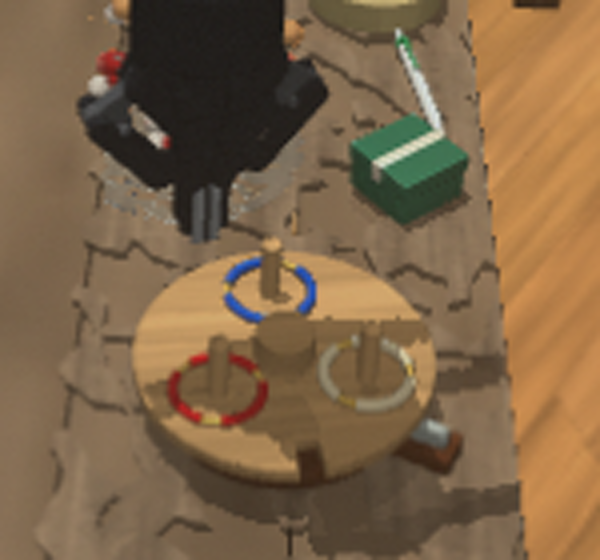

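```bash
python3 -m jog '[255,0.05,4,-0.15,0,0,0, 255,0.05,7.3,-0.15,0,0,0, 255,0.05,7.3,-0.15,0,0,0, 255,0.05,7.3,-0.15,0,0,0]'
python3 - <<'E'
from h import *
s=get_state();p,R=tool(s);print(p,s['contact_force'])
print('head',np.degrees(np.arctan2(R.as_matrix()[1,2],R.as_matrix()[0,2])))
for th in range(14,85,6):
  t=np.radians(th);print(th,rel(p,[.484+.048*np.cos(t),.239+.048*np.sin(t),.060],R),'ry',round(-(max(th,20)-20)/8,2))
im=snap('side','side2.png');a=im['color'][190:330,225:375]
cv2.imwrite(f'pics/side2z.png',cv2.resize(a,None,fx=4,fy=4,interpolation=cv2.INTER_CUBIC))
E
```

```text
clock: 2.2
position: [0.5319, 0.2461, 0.0605]
ee_rot: [0.58, -0.578, 0.405, -0.407]
contact_force: [-0.8, 0.3, 0.4]
width: 0.0
[0.53187675 0.24605344 0.06049973] [-0.82094676  0.26974781  0.44651651]
head 19.877674803723817
14 [-0.47  0.05  0.03] ry 0.0
20 [-0.97  0.05  0.06] ry 0.0
26 [-1.48  0.05  0.03] ry -0.75
32 [-1.97  0.05 -0.05] ry -1.5
38 [-2.46  0.05 -0.18] ry -2.25
44 [-2.93  0.05 -0.36] ry -3.0
50 [-3.37  0.05 -0.59] ry -3.75
56 [-3.79  0.05 -0.87] ry -4.5
62 [-4.18  0.04 -1.18] ry -5.25
68 [-4.54  0.04 -1.54] ry -6.0
74 [-4.85  0.04 -1.93] ry -6.75
80 [-5.13  0.04 -2.35] ry -7.5
```

View pics/side2z.png

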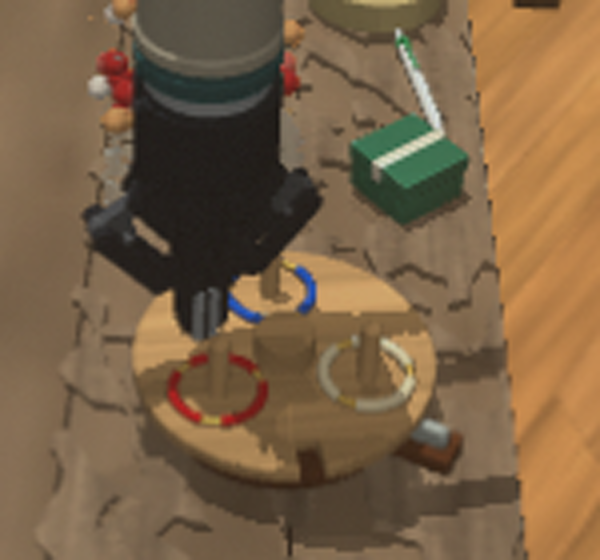

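The fingertip is between the red and blue dowels, just behind the red one. I'll push slowly round the arc.

```bash
python3 -m jog '[255,-0.47,0.05,0.03,0,0,0, 255,-0.97,0.05,0.06,0,0,0, 255,-1.22,0.05,0.05,0,-0.4,0, 255,-1.48,0.05,0.03,0,-0.75,0, 255,-1.72,0.05,0,0,-1.1,0, 255,-1.97,0.05,-0.05,0,-1.5,0, 255,-2.22,0.05,-0.11,0,-1.9,0, 255,-2.46,0.05,-0.18,0,-2.25,0, 255,-2.93,0.05,-0.36,0,-3,0, 255,-3.15,0.05,-0.47,0,-3.4,0, 255,-3.37,0.05,-0.59,0,-3.75,0, 255,-3.37,0.05,-0.59,0,-3.75,0]'
python3 - <<'E'
from h import *
s=get_state();p,R=tool(s);print(p,s['contact_force'],s['qpos'].round(2))
print('head',np.degrees(np.arctan2(R.as_matrix()[1,2],R.as_matrix()[0,2])))
for th in range(50,85,3):
  t=np.radians(th);print(th,rel(p,[.484+.048*np.cos(t),.239+.048*np.sin(t),.060],R),'ry',round(-(max(th,50)-50)/8,2))
im=snap('side','side3.png');a=im['color'][190:330,225:375]
cv2.imwrite(f'pics/side3z.png',cv2.resize(a,None,fx=4,fy=4,interpolation=cv2.INTER_CUBIC))
im=snap('top','top3.png');a=im['color'][190:290,130:240]
cv2.imwrite(f'pics/top3z.png',cv2.resize(a,None,fx=5,fy=5,interpolation=cv2.INTER_CUBIC))
E
```

```text
clock: 3.75
position: [0.5137, 0.275, 0.0584]
ee_rot: [0.664, -0.664, 0.242, -0.243]
contact_force: [1.2, -2.2, 2.5]
width: 0.0001
[0.51366267 0.27498589 0.05835044] [ 1.22796493 -2.19767081  2.46663057] [ 0.37  0.43  1.73 -0.    0.97 -0.5 ]
head 49.87013426977412
50 [ 0.04 -0.16  0.14] ry 0.0
53 [-0.21 -0.17  0.13] ry -0.38
56 [-0.46 -0.17  0.11] ry -0.75
59 [-0.71 -0.17  0.08] ry -1.12
62 [-0.96 -0.17  0.03] ry -1.5
65 [-1.2  -0.17 -0.03] ry -1.88
68 [-1.44 -0.17 -0.1 ] ry -2.25
71 [-1.68 -0.17 -0.19] ry -2.62
74 [-1.91 -0.17 -0.28] ry -3.0
77 [-2.14 -0.17 -0.39] ry -3.38
80 [-2.36 -0.17 -0.51] ry -3.75
83 [-2.57 -0.17 -0.64] ry -4.12
```

View pics/side3z.png

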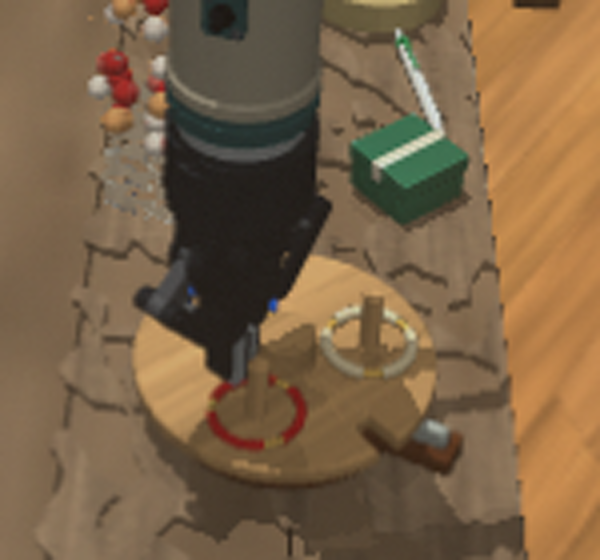

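View pics/top3z.png

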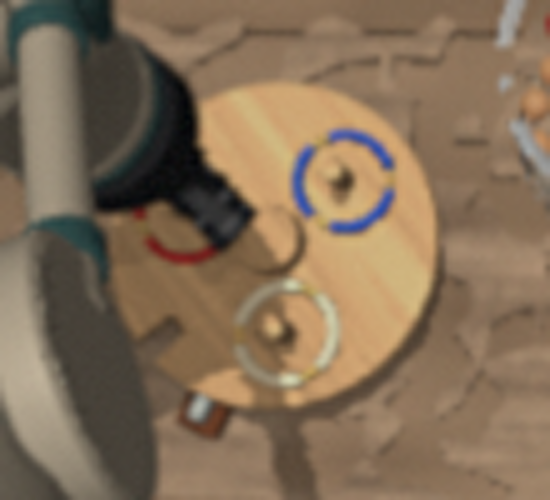

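Run:
```python
from h import *
im=np.load('pics/top3.png.npz');c=np.array([.4857,.2383])
B=(150,205,222,275)
for n,o in(('blue',180),('white',60)):
    r,k=ringc(im,n,B,.0395);d=r[:2]-c;print(n,r.round(4),k,np.hypot(*d),np.degrees(np.arctan2(d[1],d[0]))%360-o)
z=lambda p:(130+(p[0]-2)/5,190+(p[1]-2)/5)
# notch walls in zoomed picture; key & ear corners
def an(q,zz):
    d=onplane(im,*z(q),zz)[:2]-c;print(q,np.hypot(*d).round(4),np.degrees(np.arctan2(d[1],d[0])).round(1))
an((163,336),.031);an((202,412),.0245);an((202,424),.02)
```

```text
blue [0.5167 0.2042 0.0243] 45 0.0460956504895652 132.2733813911209
white [0.4863 0.2804 0.0866] 96 0.04207613189976995 29.233561054611144
(163, 336) 0.0757 130.7
(202, 412) 0.0949 157.4
(202, 424) 0.1008 158.2
```

```bash
python3 -m jog '[255,-0.21,-0.17,0.13,0,-0.38,0, 255,-0.46,-0.17,0.11,0,-0.75,0, 255,-0.71,-0.17,0.08,0,-1.12,0, 255,-0.96,-0.17,0.03,0,-1.5,0, 255,-1.2,-0.17,-0.03,0,-1.88,0, 255,-1.44,-0.17,-0.1,0,-2.25,0, 255,-1.6,-0.17,-0.16,0,-2.5,0, 255,-1.76,-0.17,-0.22,0,-2.75,0, 255,-1.76,-0.17,-0.22,0,-2.75,0]'
python3 - <<'E'
from h import *
s=get_state();p,R=tool(s);print(p,s['contact_force'],s['qpos'].round(2))
im=snap('side','side4.png');a=im['color'][190:330,225:375]
cv2.imwrite(f'pics/side4z.png',cv2.resize(a,None,fx=4,fy=4,interpolation=cv2.INTER_CUBIC))
im=snap('top','top4.png');a=im['color'][190:290,130:240]
cv2.imwrite(f'pics/top4z.png',cv2.resize(a,None,fx=5,fy=5,interpolation=cv2.INTER_CUBIC))
c=np.array([.4857,.2383]);B=(150,205,222,275)
for n,o in(('blue',180),('white',60)):
    r,k=ringc(im,n,B,.0395);d=r[:2]-c;print(n,r.round(4),k,np.hypot(*d),np.degrees(np.arctan2(d[1],d[0]))%360-o)
E
```

```text
clock: 4.97
position: [0.4983, 0.2848, 0.0596]
ee_rot: [0.698, -0.698, 0.112, -0.111]
contact_force: [1.0, -1.3, 1.3]
width: 0.0001
[0.498265   0.28481783 0.05956297] [ 1.01249265 -1.32432478  1.29200671] [ 0.4   0.42  1.75  0.    0.97 -0.86]
blue [0.5275 0.2184 0.0242] 46 0.04628015387897927 154.51265045933167
white [0.4846 0.2126 0.0461] 149 0.0256868538589733 207.57946001613385
```

View pics/side4z.png

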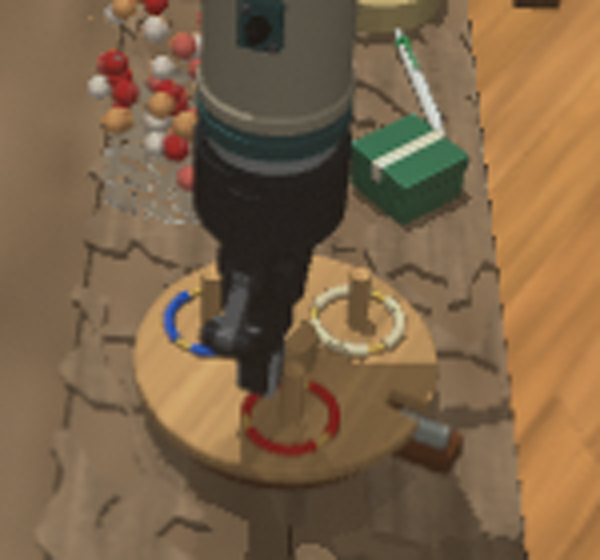

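View pics/top4z.png

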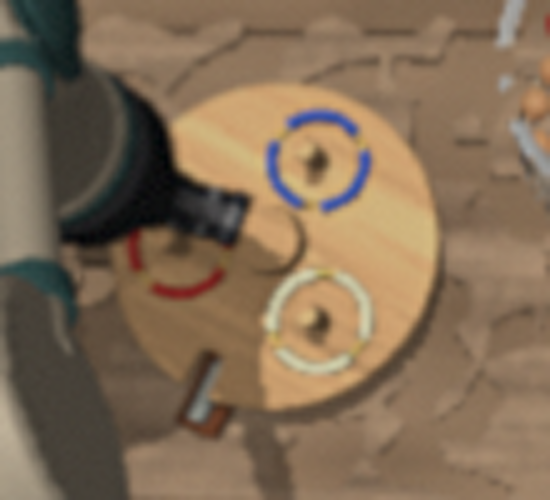

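Top view now shows the steel key inside the notch at about (171,268), nearer its right-hand wall. I'll back the finger off and lift clear so I can measure with nothing in the way.

```bash
python3 -m jog '[255,1,0,0,0,0,0, 255,1,-4,0,0,0,0, 255,1,-9,0,0,0,0, 255,1,-12,6,0,0,0, 255,1,-12,12,0,0,0, 255,1,-12,18,0,0,0, 255,1,-12,18,0,0,0]'
python3 - <<'E'
from h import *
s=get_state();p,R=tool(s);print(p,s['contact_force'],s['qpos'].round(2))
im=snap('side','side5.png');a=im['color'][275:320,295:350]
cv2.imwrite(f'pics/side5z.png',cv2.resize(a,None,fx=10,fy=10,interpolation=cv2.INTER_CUBIC))
im=snap('top','top5.png');a=im['color'][240:290,150:210]
cv2.imwrite(f'pics/top5z.png',cv2.resize(a,None,fx=10,fy=10,interpolation=cv2.INTER_CUBIC))
poses(im,(150,205,222,275))
E
```

```text
clock: 5.95
position: [0.5647, 0.4569, 0.1776]
ee_rot: [0.699, -0.698, 0.111, -0.11]
contact_force: [0.5, -0.8, -0.9]
width: 0.0001
[0.56472471 0.45686227 0.17763207] [ 0.46385755 -0.76330251 -0.92206521] [ 0.58  0.53  1.22  0.    1.38 -0.67]
red [0.4815 0.2874 0.0244] 92
blue [0.5275 0.2182 0.0241] 44
white [0.4458 0.2143 0.026 ] 151
r [0.0476, 0.0478, 0.0468]
centre [0.4849 0.24  ] notch deg 153.4 [154.1 152.9 153.2]
```

View pics/side5z.png

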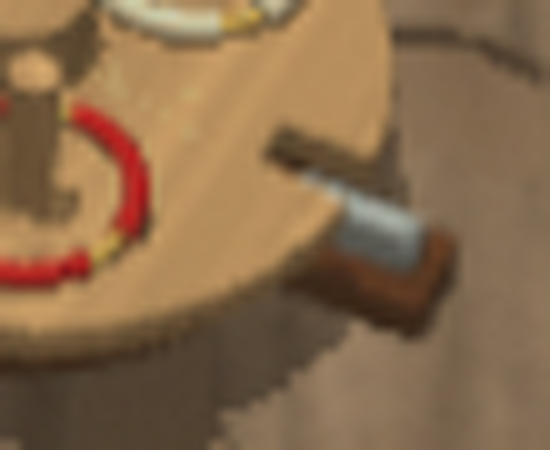

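View pics/top5z.png

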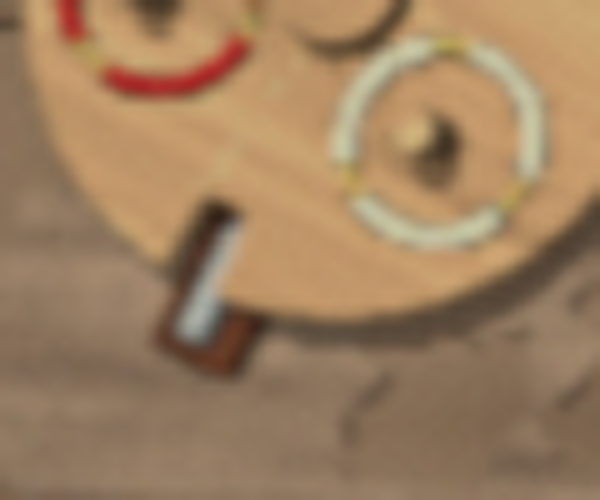

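Run:
```python
from h import *
im=np.load('pics/top5.png.npz');c=np.array([.4852,.2392])
z=lambda p:(150+(p[0]-4.5)/10,240+(p[1]-4.5)/10)
def an(l,q,zz):
    d=onplane(im,*z(q),zz)[:2]-c;print(l,q,np.hypot(*d).round(4),np.degrees(np.arctan2(d[1],d[0])).round(1))
an('key end',(196,333),.0225);an('ear end',(200,357),.012)
an('earL',(160,338),.012);an('earR',(238,376),.012)
an('keyL',(178,330),.0225);an('keyR',(216,338),.0225)
an('notchL rim',(172,268),.036);an('notchR rim',(225,298),.036);an('nL in',(210,200),.036);an('nR in',(243,212),.036)
im=np.load('pics/side5.png.npz')
z=lambda p:(295+(p[0]-4.5)/10,275+(p[1]-4.5)/10)
c=np.array([.4825,.2395])
an('keyend top',(423,228),.0245)
an('notch apex',(275,145),.036);an('notch far rim',(385,165),.036);an('near rim',(340,205),.036)
hsv=cv2.cvtColor(im['color'],cv2.COLOR_BGR2HSV)
poses(im,(255,245,340,315))
```

```text
key end (196, 333) 0.0971 156.8
ear end (200, 357) 0.103 157.4
earL (160, 338) 0.1034 150.8
earR (238, 376) 0.104 163.6
keyL (178, 330) 0.0984 154.1
keyR (216, 338) 0.0963 160.0
notchL rim (172, 268) 0.0845 150.4
notchR rim (225, 298) 0.0854 161.1
nL in (210, 200) 0.065 149.5
nR in (243, 212) 0.0638 157.5
keyend top (423, 228) 0.1005 155.3
notch apex (275, 145) 0.0656 152.7
notch far rim (385, 165) 0.0891 157.2
near rim (340, 205) 0.0857 147.0
red [0.4789 0.2887 0.0245] 124
blue [0.5246 0.2195 0.0244] 77
white [0.4413 0.2137 0.0249] 89
r [0.0481, 0.0479, 0.0484]
centre [0.4816 0.2406] notch deg 153.59 [153.2 153.8 153.7]
```

The key reads about 156.8° (ear and key end in the top view) and the notch about 153.5°, so it needs about 3° more counter-clockwise. I'll retrace the path and push about 2.5 mm further.

Run:
```python
from h import *
p,R=tool()
print(rel(p,[.4983,.2848,.0600],R),rel(p,[.4959,.2856,.0600],R),rel(p,[.4954,.2857,.0600],R))
```

```text
[ -0.98  11.86 -17.97] [ -1.24  11.86 -17.96] [ -1.29  11.86 -17.97]
```

```bash
python3 -m jog '[255,0,0,-6,0,0,0, 255,0,0,-12,0,0,0, 255,0,0,-18,0,0,0, 255,0,5,-18,0,0,0, 255,0,9,-18,0,0,0, 255,0,11.8,-18,0,0,0, 255,-0.5,11.8,-18,0,0,0, 255,-0.9,11.8,-18,0,0,0, 255,-1.1,11.8,-18,0,-0.2,0, 255,-1.25,11.8,-18,0,-0.35,0, 255,-1.25,11.8,-18,0,-0.35,0, 255,-1.25,11.8,-18,0,-0.35,0]'
python3 - <<'E'
from h import *
s=get_state();print(s['contact_force'])
im=snap('top','top6.png');a=im['color'][240:290,150:210]
cv2.imwrite(f'pics/top6z.png',cv2.resize(a,None,fx=10,fy=10,interpolation=cv2.INTER_CUBIC))
c=np.array([.4852,.2392]);r,k=ringc(im,'blue',(150,205,222,275),.0395);d=r[:2]-c;print(np.degrees(np.arctan2(d[1],d[0]))%360-180)
im=np.load('pics/top5.png.npz');r,k=ringc(im,'blue',(150,205,222,275),.0395);d=r[:2]-c;print('before',np.degrees(np.arctan2(d[1],d[0]))%360-180)
E
```

```text
clock: 7.55
position: [0.4971, 0.2858, 0.0622]
ee_rot: [0.701, -0.7, 0.094, -0.095]
contact_force: [2.1, -0.7, 1.9]
width: -0.0
[ 2.14280236 -0.72563614  1.89037991]
155.03963244498613
before 153.55747508827085
```

View pics/top6z.png

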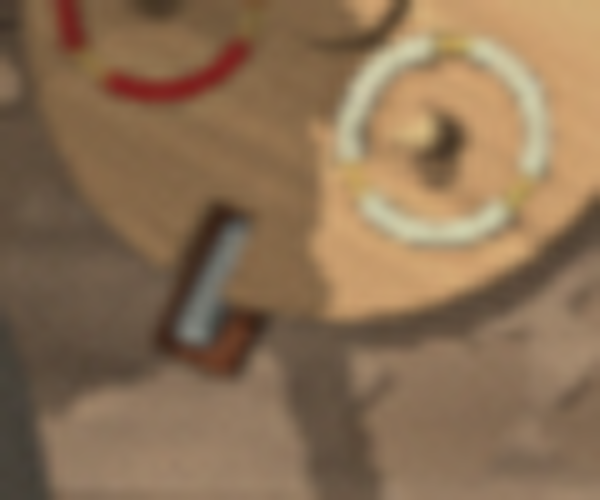

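It turned 1.5°, so I'll nudge it about 1.7 mm further.

```bash
python3 -m jog '[255,-0.08,0.1,0,0,-0.1,0, 255,-0.17,0.1,0,0,-0.2,0, 255,-0.17,0.1,0,0,-0.2,0, 255,-0.17,0.1,0,0,-0.2,0]'
python3 - <<'E'
from h import *
s=get_state();print(s['contact_force'])
im=snap('top','top7.png');a=im['color'][240:290,150:210]
cv2.imwrite(f'pics/top7z.png',cv2.resize(a,None,fx=10,fy=10,interpolation=cv2.INTER_CUBIC))
c=np.array([.4852,.2392]);r,k=ringc(im,'blue',(150,205,222,275),.0395);d=r[:2]-c;print(np.degrees(np.arctan2(d[1],d[0]))%360-180)
im=snap('side','side7.png');a=im['color'][275:320,295:350]
cv2.imwrite(f'pics/side7z.png',cv2.resize(a,None,fx=10,fy=10,interpolation=cv2.INTER_CUBIC))
E
```

```text
clock: 8.1
position: [0.4939, 0.2859, 0.0603]
ee_rot: [-0.702, 0.702, -0.085, 0.084]
contact_force: [2.1, -0.4, 1.3]
width: -0.0001
[ 2.09524412 -0.43287126  1.28082356]
158.57880714077288
```

View pics/top7z.png

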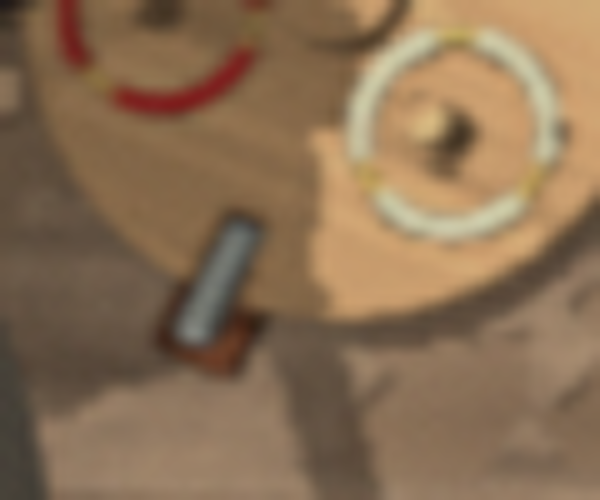

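View pics/side7z.png

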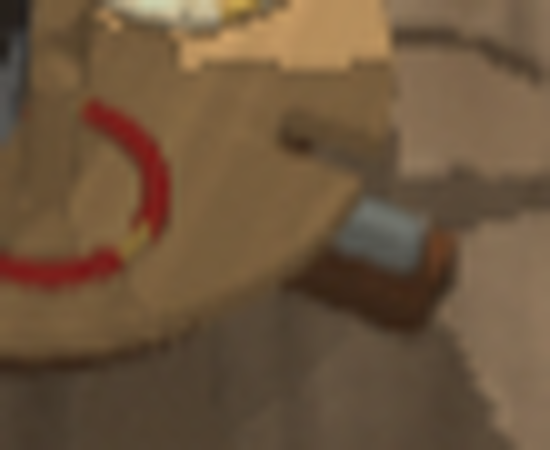

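The blue ring gives the notch at 158.6° and the key is near 156.7°, so I overshot by about 1.8°. I'll hop over the red dowel and nudge the tray back from the other side.

Run:
```python
from h import *
p,R=tool();print('head',np.degrees(np.arctan2(R.as_matrix()[1,2],R.as_matrix()[0,2])))
for th in (128,122,120,118.5,117.5):
  t=np.radians(th);print(th,rel(p,[.484+.048*np.cos(t),.239+.048*np.sin(t),.060],R))
```

```text
head 76.25428776302708
128 [-3.62  0.03 -1.82]
122 [-3.29  0.03 -1.44]
120 [-3.17  0.03 -1.32]
118.5 [-3.08  0.03 -1.24]
117.5 [-3.02  0.03 -1.18]
```

```bash
python3 -m jog '[255,0.8,0,0,0,0,0, 255,0.8,-3.5,0,0,0,0, 255,-1.5,-3.5,-1,0,-1.3,0, 255,-3.7,-3.5,-1.9,0,-2.6,0, 255,-3.7,-3.5,-1.9,0,-3.9,0, 255,-3.7,-3.5,-1.9,0,-5.2,0, 255,-3.7,-3.5,-1.9,0,-5.2,0, 255,-3.7,0,-1.9,0,-5.2,0, 255,-3.7,0,-1.9,0,-5.2,0, 255,-3.45,0,-1.6,0,-5.2,0, 255,-3.2,0,-1.35,0,-5.2,0, 255,-3.2,0,-1.35,0,-5.2,0]'
python3 - <<'E'
from h import *
s=get_state();p,R=tool(s);print(p,s['contact_force'],s['qpos'].round(2));d=p[:2]-[.484,.239];print('finger th',np.degrees(np.arctan2(d[1],d[0])),np.hypot(*d),'head',np.degrees(np.arctan2(R.as_matrix()[1,2],R.as_matrix()[0,2])))
im=snap('top','top8.png');a=im['color'][190:290,130:240]
cv2.imwrite(f'pics/top8z.png',cv2.resize(a,None,fx=5,fy=5,interpolation=cv2.INTER_CUBIC))
c=np.array([.4852,.2392]);r,k=ringc(im,'blue',(150,205,222,275),.0395);d=r[:2]-c;print(np.degrees(np.arctan2(d[1],d[0]))%360-180)
for th in (120,118.5,117.5,116.5):
  t=np.radians(th);print(th,rel(p,[.484+.048*np.cos(t),.239+.048*np.sin(t),.060],R))
E
```

```text
clock: 9.7
position: [0.461, 0.2809, 0.0613]
ee_rot: [0.687, -0.686, -0.171, 0.169]
contact_force: [0.3, 0.3, 0.3]
width: -0.0001
[0.46099963 0.28087262 0.06131982] [0.28239023 0.29018533 0.25770862] [ 0.42  0.37  1.83  0.    0.94 -1.64]
finger th 118.77972435632067 0.0477737704021806 head 117.83574474399038
157.50357036309555
120 [-0.1   0.13  0.02]
118.5 [0.02 0.13 0.02]
117.5 [0.11 0.13 0.02]
116.5 [0.19 0.13 0.02]
```

View pics/top8z.png

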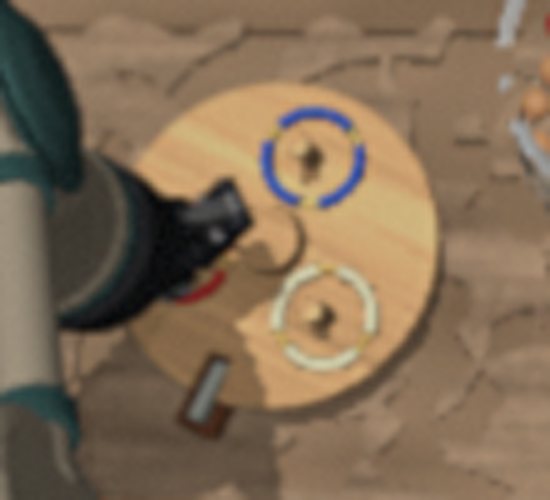

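```bash
python3 -m jog '[255,0.06,0,0,0,0,0, 255,0.12,0,0,0,0,0, 255,0.12,0,0,0,0,0]'
python3 - <<'E'
from h import *
s=get_state();print(s['contact_force'])
im=snap('top','top9.png')
c=np.array([.4852,.2392]);r,k=ringc(im,'blue',(150,205,222,275),.0395);d=r[:2]-c;print(np.degrees(np.arctan2(d[1],d[0]))%360-180)
E
```

```text
clock: 10.12
position: [0.4612, 0.281, 0.0606]
ee_rot: [0.686, -0.686, -0.17, 0.17]
contact_force: [0.4, -0.5, -0.5]
width: -0.0001
[ 0.35367919 -0.49250273 -0.52898659]
157.46835467041512
```

```bash
python3 -m jog '[255,0.06,0,0,0,0,0, 255,0.1,0,0,0,0,0, 255,0.1,0,0,0,0,0]'
python3 - <<'E'
from h import *
im=snap('top','top10.png')
c=np.array([.4852,.2392]);r,k=ringc(im,'blue',(150,205,222,275),.0395);d=r[:2]-c;print(np.degrees(np.arctan2(d[1],d[0]))%360-180)
E
python3 -m jog '[255,-0.8,0,0,0,0,0, 255,-0.8,-4,0,0,0,0, 255,-0.8,-9,0,0,0,0, 255,-6,-10,7,0,0,0, 255,-9,-10,12,0,0,0, 255,-9,-10,15,0,0,0, 255,-9,-10,15,0,0,0]'
python3 - <<'E'
from h import *
im=snap('top','top11.png');poses(im,(150,205,222,275))
a=im['color'][240:290,150:210];cv2.imwrite(f'pics/top11z.png',cv2.resize(a,None,fx=10,fy=10,interpolation=cv2.INTER_CUBIC))
im=snap('side','side11.png');poses(im,(255,245,340,315))
a=im['color'][275:320,295:350];cv2.imwrite(f'pics/side11z.png',cv2.resize(a,None,fx=10,fy=10,interpolation=cv2.INTER_CUBIC))
p,R=tool();print(p)
E
```

```text
clock: 10.55
position: [0.4617, 0.2813, 0.0604]
ee_rot: [-0.686, 0.686, 0.17, -0.17]
contact_force: [-1.6, -0.9, 0.9]
width: -0.0001
157.05608338015276
clock: 11.48
position: [0.3099, 0.3737, 0.1609]
ee_rot: [0.686, -0.685, -0.172, 0.172]
contact_force: [0.5, 0.1, 0.6]
width: -0.0001
red [0.4792 0.2874 0.0243] 93
blue [0.529  0.2206 0.0244] 41
white [0.448  0.2131 0.0265] 157
r [0.0474, 0.0478, 0.0463]
centre [0.4854 0.2404] notch deg 156.38 [157.5 155.6 156.1]
red [0.4765 0.2885 0.0244] 122
blue [0.526  0.2217 0.0243] 68
white [0.444  0.2113 0.0252] 98
r [0.0484, 0.0477, 0.0481]
centre [0.4821 0.2405] notch deg 156.97 [156.7 156.8 157.4]
[0.31216466 0.37197032 0.16056054]
```

View pics/top11z.png

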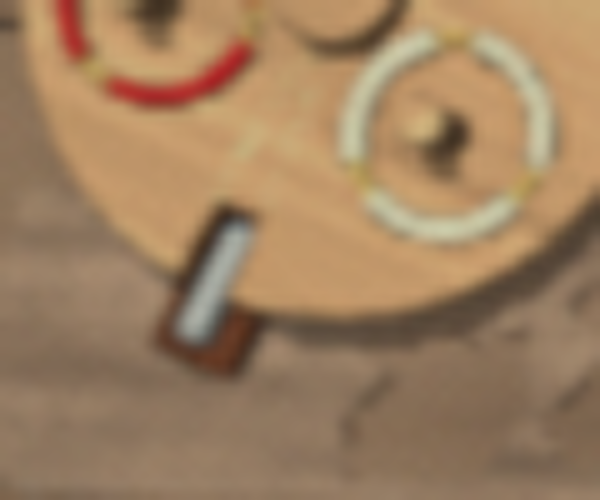

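View pics/side11z.png

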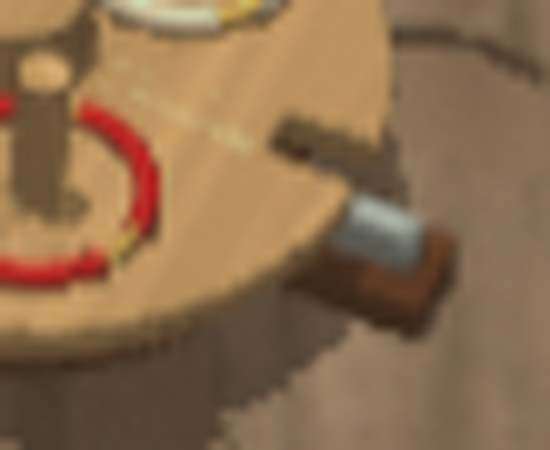

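Both views put the notch at 156.4–157.0° and the key at about 156.8°, so they're aligned. The top view shows the key well inside the notch. Next I'll move above the boss.

Run:
```python
from h import *
p,R=tool();print(rel(p,[.4837,.2400,.12],R),rel(p,[.4837,.2400,.062],R))
```

```text
[  8.96   4.07 -19.7 ] [  8.96   9.87 -19.69]
```

```bash
python3 -m jog '[255,2.5,0,-5.5,0,-0.4,0, 255,5,0,-11,0,-0.8,0, 255,7.5,0,-16.5,0,-1.1,0, 255,9,0,-19.7,0,-1.1,0, 255,9,0,-19.7,0,-1.1,0, 255,9,4,-19.7,0,-1.1,0, 255,9,8,-19.7,0,-1.1,0, 255,9,8,-19.7,0,-1.1,0, 255,9,8,-19.7,0,-1.1,0]'
python3 - <<'E'
from h import *
s=get_state();p,R=tool(s);print(p,s['contact_force']);print(rel(p,[.4837,.2400,.060],R))
im=snap('side','side12.png');a=im['color'][190:330,225:375]
cv2.imwrite(f'pics/side12z.png',cv2.resize(a,None,fx=4,fy=4,interpolation=cv2.INTER_CUBIC))
E
```

```text
clock: 12.7
position: [0.4846, 0.2401, 0.0816]
ee_rot: [0.671, -0.671, -0.223, 0.222]
contact_force: [0.3, -0.4, -0.2]
width: 0.0001
[0.48462037 0.24011271 0.08157495] [ 0.30343215 -0.44953964 -0.20092915]
[-0.08  2.16  0.05]
```

View pics/side12z.png

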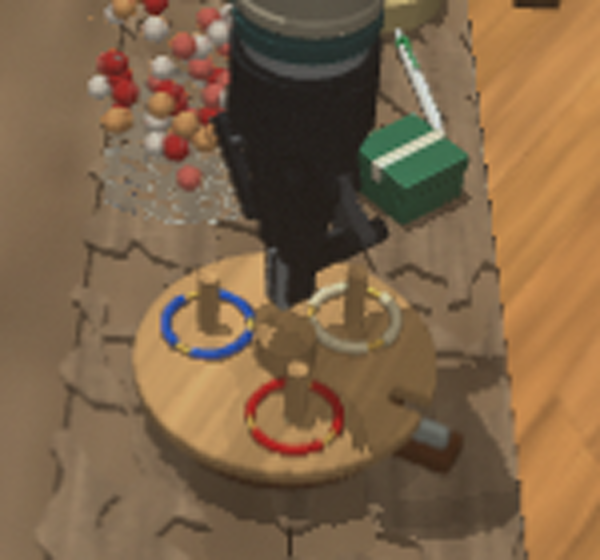

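The tip is over the boss. I'll press slowly and watch the force.

```bash
python3 -m jog '[255,-0.05,1.5,0,0,0,0, 255,-0.05,2.2,0,0,0,0, 255,-0.05,2.6,0,0,0,0, 255,-0.05,2.9,0,0,0,0, 255,-0.05,3.1,0,0,0,0, 255,-0.05,3.3,0,0,0,0, 255,-0.05,3.3,0,0,0,0]'
python3 -m jog '[255,0,0.1,0,0,0,0, 255,0,0.2,0,0,0,0, 255,0,0.3,0,0,0,0, 255,0,0.3,0,0,0,0]'
```

```text
clock: 13.62
position: [0.4833, 0.2395, 0.0479]
ee_rot: [0.671, -0.671, -0.222, 0.223]
contact_force: [-3.2, -0.5, 4.6]
width: -0.0
clock: 14.12
position: [0.4832, 0.2395, 0.0449]
ee_rot: [0.671, -0.671, -0.222, 0.223]
contact_force: [-2.3, -0.9, 4.9]
width: 0.0001
```

The tip is at z=0.045, which is 9 mm down and past the 1.5 mm key stop, so the key is in the notch. I'll press on to home at 0.042.

```bash
python3 -m jog '[255,0,0.1,0,0,0,0, 255,0,0.2,0,0,0,0, 255,0,0.3,0,0,0,0, 255,0,0.4,0,0,0,0, 255,0,0.4,0,0,0,0, 255,0,0.4,0,0,0,0]'
```

```text
clock: 14.88
position: [0.4833, 0.2395, 0.042]
ee_rot: [0.671, -0.671, -0.222, 0.222]
contact_force: [-4.3, -1.5, 13.1]
width: -0.0
```

Force has risen to 13 N at z=0.042, so it looks bottomed out. I'll press a little more to confirm.

```bash
python3 -m jog '[255,0,0.1,0,0,0,0, 255,0,0.2,0,0,0,0, 255,0,0.25,0,0,0,0, 255,0,0.25,0,0,0,0, 255,0,0.25,0,0,0,0]'
```

```text
clock: 15.5
position: [0.4834, 0.2396, 0.0418]
ee_rot: [-0.671, 0.671, 0.223, -0.222]
contact_force: [-8.2, -3.5, 28.9]
width: 0.0001
```

It's firmly home: 29 N with no further travel. I'll lift straight off, move away and check.

```bash
python3 -m jog '[255,0,-0.2,0,0,0,0, 255,0,-1,0,0,0,0, 255,0,-4,0,0,0,0, 255,0,-9,0,0,0,0, 255,-5,-11,5,0,0,0, 255,-9,-11,10,0,0,0, 255,-9,-11,15,0,0,0, 255,-9,-11,19,0,0,0, 255,-9,-11,19,0,0,0]'
python3 - <<'E'
from h import *
s=get_state();print(s['contact_force'],s['position'])
im=snap('top','top13.png');poses(im,(150,205,222,275),.012)
a=im['color'][195:285,140:230];cv2.imwrite(f'pics/top13z.png',cv2.resize(a,None,fx=6,fy=6,interpolation=cv2.INTER_CUBIC))
i2=snap('side','side13.png');
for d in(0,.012): poses(i2,(255,245,340,315),d)
a=i2['color'][240:325,245:355];cv2.imwrite(f'pics/side13z.png',cv2.resize(a,None,fx=6,fy=6,interpolation=cv2.INTER_CUBIC))
for n,k in(('top',im),('side',i2)):
  o=cv2.imread(f'pics/{n}0.png');d=cv2.absdiff(o,k['color']).max(2);cv2.imwrite(f'pics/diff{n}.png',cv2.convertScaleAbs(d,alpha=3))
E
```

```text
clock: 16.62
position: [0.2967, 0.3401, 0.1482]
ee_rot: [0.671, -0.67, -0.224, 0.224]
contact_force: [0.6, -0.8, 0.3]
width: 0.0002
[ 0.58909956 -0.81354712  0.30548664] [0.2966563  0.34006796 0.14817249]
red [0.4794 0.2876 0.0244] 87
blue [0.5289 0.2209 0.0242] 38
white [0.448  0.2129 0.0263] 148
r [0.0475, 0.0477, 0.0465]
centre [0.4855 0.2405] notch deg 156.5 [157.3 155.8 156.4]
red [0.4768 0.2992 0.0241] 120
blue [0.5254 0.2334 0.0238] 69
white [0.4441 0.225  0.0254] 112
r [0.047, 0.0474, 0.047]
centre [0.4821 0.2525] notch deg 156.21 [156.5 156.2 156. ]
red [0.4764 0.2886 0.0245] 120
blue [0.5258 0.2217 0.0242] 69
white [0.4431 0.2131 0.0258] 112
r [0.0478, 0.0481, 0.0477]
centre [0.4817 0.2411] notch deg 156.21 [156.5 156.2 156. ]
```

View pics/side13z.png

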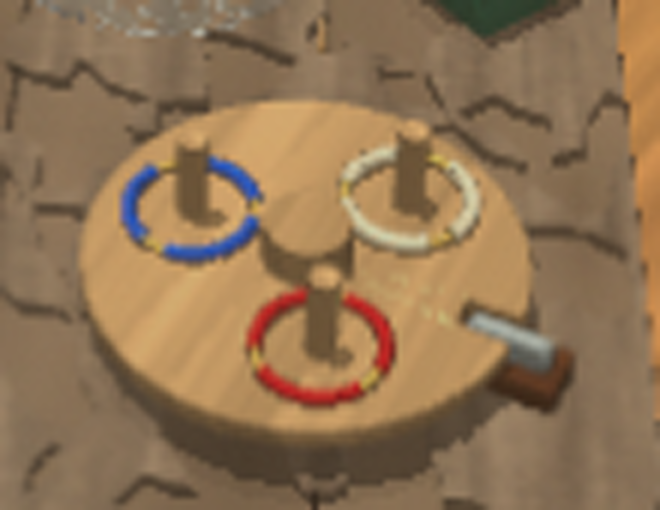

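View pics/top13.png

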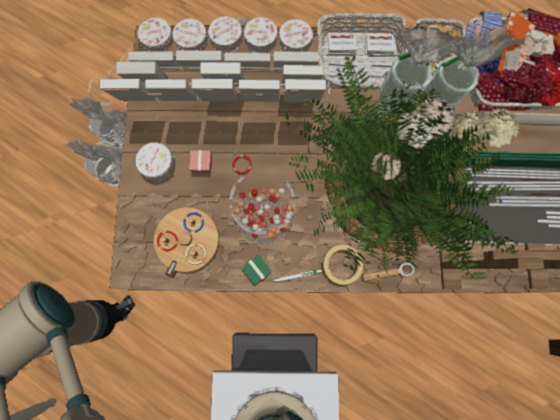

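View pics/diffside.png

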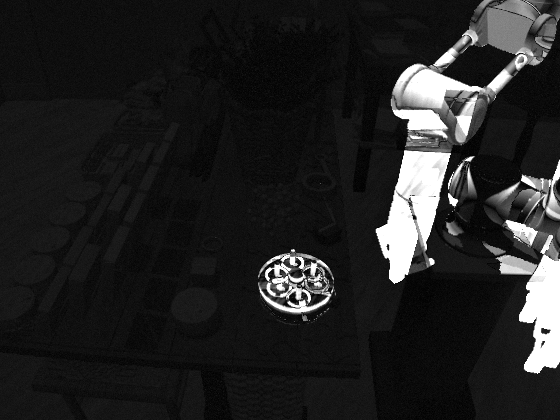

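The tray is down flat with the key standing in the notch. The centre and ring radii only agree with the first measurements at 12 mm depth, nothing else in the side view has changed, and the arm is clear.

```bash
python3 -c "from rig import sign_off; print(sign_off())"
```

```text
the job is handed in; nothing more can be done
None
```

The display is locked and handed in: the tray is fully down over the key, and the arm is clear of everything. The robot's clock stood at about 16.6 s of the 61 s allowed.

**What I did:** I pushed the red-bangled dowel with the closed fingertip, turning the tray about 57° counter-clockwise. It overshot by about 2°, so I nudged it back from the other side. With the notch at about 156.7° and the key at about 156.8°, I pressed the boss down, then let go.

**Last checks:**
- **Fully home:** the fingertip stopped at z = 0.042 m, the height expected with the hub fully down. It did not move further when the push rose to 29 N. After letting go, the rings match the starting tray centre only if the tray is 12 mm lower.
- **Tray and key:** the pictures show the tray level, still on its hub, with the key standing in the notch.
- **Other goods:** comparing the side picture before and after, only the tray and the arm had changed. I didn't run the same check on the top picture, but the goods look to be in the same places there.

**Disagreements:** the first key angles were 157° from the top view and 152° from the side view. I used the top view, since the side camera also sees the key's flank, and the press confirmed it. The two views also differ by about 3–4 mm on the tray's centre, a little more than the stated 2 mm calibration.

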